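# Push the cork blocks back against the bench rail

### The arm

A 6-joint arm with a two-finger parallel gripper is mounted at the origin on the work surface. World frame = base frame: x ahead of the robot, y to its left, z up, the work surface at z = 0. Lengths are in mm, angles in rad, forces in N, time in s.
With the tool pointing down it reaches from about 275 to 750 mm from the base axis. Payload 10.2 kg.
Tool frame: the origin (TCP) lies at the very end of the fingers, on their centre line; the grasp point (between the pads) lies ctrl.grip_depth behind it (ctrl.grip_depth is the distance from the TCP to the grasp point, in mm); z points along the fingers, y is the direction in which the jaws open and shut (so a half turn about z gives the same grasp; the last joint's range is limited). The gripper opens to 85 mm and grips with 20 to 120 N. Pads are 22 mm wide; open, the fingers measure 114 mm over their backs; the gripper's body (76 mm by 85 mm) begins 54 mm behind the grasp point. The pads swing forward as they close: fully open they stand 13 mm farther back than shut.
Start: joints at [-1.567, 0.313, 1.498, -0, 1.331, -0.223], TCP at [118.038, -511.564, 231.294] pointing down, gripper open.
Joint ranges: [-2.94, 2.94], [-0.97, 2.17], [0.19, 2.56], [-1.23, 4.37], [0.02, 3.11], [-2.88, 2.88]. Speed limits (rad/s): [2.39, 2.39, 3.01, 3.14, 3.14, 3.14].

### API

Orientations are given as a unit quaternion [w, x, y, z].
In Python, from rig import telemetry, eyes, ctrl, nets gives the robot as it stands. The module is installed in compiled form; this text tells all that it offers.
- The arm moves only by the tool drive_tool, never from a script. Its argument "series" is text: rows parted by semicolons, each of 7 numbers parted by spaces: the shift along the tool's x, y, z normalised to -1 to 1, where 1 is 0.12 m, then the turn, a rotation vector about the tool's x, y, z normalised to -1 to 1, where 1 is 0.5 rad, then the opening, from 0 (shut) to 1 (fully open). In form: tx ty tz wx wy wz hand; .... A call has 1 to 20 rows; each row is the pose to reach, as a shift and turn from the pose measured when the call began, along the tool's axes at that moment; what a row does not reach only later rows make up. A row lasts 1/10 s, in which the tool goes at most 50 mm and 8.59 degrees, less where a joint would pass 70% of its speed; a pose out of reach is approached as far as the arm can. A call with a number of a shift or a turn outside -1 to 1 is refused whole. A call with a gripper value outside its range is refused whole. The fingers move at their own pace and stop on an object; "newtons" is the grip in N (left out, the last holds). Time passes only in rows, so rows that repeat a pose let the fingers close. It gives the time, the measured TCP pose, the force and the opening at its end, in the units of the state.
- telemetry.sense(): the state, without advancing time (a new reading comes with each control period).
- eyes.capture(name): name is "side" or "top" or "wrist"; returns a dict with "frame" (384x512x3 uint8, red, green, blue), "fx", "fy", "cx", "cy" (pixels), "D" ([k1, k2, p1, p2, k3] as OpenCV has them; the pictures are not rectified), "view" (4x4, takes a point from world to camera coordinates). Camera axes: x right, y up, looking along -z (the intrinsics and any distortion apply to the point x, -y, -z); pixel columns grow to the right and rows downward; lengths in mm; the calibration is good to about 2 mm. A picture is of the moment at which its call begins. There is no depth.
- ctrl.finish_job(): hands the job in, once; it reports no verdict.
Trained networks look in a picture, given as the dict that the camera call returned (one of the last four; its "shot" number tells which), for a name from the list of things; names that differ only in an ending like _2 or _b are one class to them, and where a whole thing is asked for, a point or a joint stands for the part that bears it (a point fixed in the world has none). Each returns a list of dicts, best first, with "confidence" (0 to 1); they miss things now and then, are a little off and sometimes report something else, mostly with a low value. They report only what shows in the picture. A call takes as long as a camera call.
- nets.spot_in(name, picture): "rect" ([left, top, right, bottom] in pixels, round what is visible of it).
The state is a dict: "time_s": time; "joints": joint angles; "dq": joint speeds; "tau": joint torques, N m; "eef_pos": TCP position; "ee_rot": TCP orientation; "force": force on the tool from outside, world axes, zero at the start; "wrist_torque": the same for the moment, N m; "grip_width": opening from 0.0 (shut) to 1.0 (fully open).
Only numpy, scipy, OpenCV 4.12 (cv2) and the standard library are available. Lean on these libraries where they do the work, as an engineer would, in place of code of your own. Each camera call takes 0.05 s, during which the arm holds its last target. There are 200 camera calls.

### The job

Clear the front of the shower bench for sitting: with the fingertips, push each of the two cork blocks back across the bench until its long side rests flush against the low wooden rear rail. Slide the blocks on the bench, without lifting or tipping them, and leave the soap dispenser, tumbler, comb and dish where they are.

Things in the scene. Friction and masses are not known exactly. Their poses are not given: they have to be found in the camera images.
- rail: Low dark teak rail fixed on the bench, the stop: 24 mm thick (its x), 700 mm long (its y), 32 mm high. Origin at the centre of its underside; x points away from the robot, so the front face that the blocks must meet is the plane x = -12 mm in its frame. It stands turned by up to 0.12 rad from crosswise.
- block_light: Light natural cork block, loose, 70 mm (its x) by 120 mm (its y, long side) by 50 mm high, 80 to 170 g. Origin at the centre of its underside. Starts 75 to 130 mm short of flush, a long side facing the rail (up to 0.45 rad askew); one block before each half of the rail. Flush, its origin is at x = -47 mm in the rail's frame. Any place along the rail will do if the rail backs its whole side.
- block_dark: Dark brown cork block, loose, 70 mm (its x) by 120 mm (its y, long side) by 50 mm high, 80 to 170 g. Origin at the centre of its underside. Starts 75 to 130 mm short of flush, a long side facing the rail (up to 0.45 rad askew); one block before each half of the rail. Flush, its origin is at x = -47 mm in the rail's frame. Any place along the rail will do if the rail backs its whole side.
- dispenser: White plastic soap dispenser with grey push pump, a bystander: round, 66 mm diameter, 163 mm tall in all, the spout reaches 42 mm from the axis towards its -x. Origin at the centre of its underside. It stands either between the two blocks near the rail's middle or outside the rail's right end, and swaps places with the tumbler.
- tumbler: Aluminium tumbler, a bystander: round, 72 mm across the rim, 105 mm tall. Origin at the centre of its underside. Stands in the other of the dispenser's two places.
- comb: Small light wooden comb lying flat, a bystander: 130 mm (its x) by 38 mm (its y), 6 mm thick. Origin near its middle, on its underside. Lies between the lanes of the two blocks, nearer the robot.
- dish: Terracotta dish, a bystander: 110 mm across, 28 mm high. Origin at the centre of its underside. Lies outside the rail's left end, beneath the lamp.
- lamp_shade (a point): Centre of the lower rim of a grey lamp's shade, 220 mm above the bench; the lamp is fixed, an obstacle. Shade 100 mm across, top 297 mm up. The lamp's base, 100 mm across and 22 mm high with a black rotary knob, and its post stand 110 to 130 mm farther from the robot along this point's x. The dish lies beneath.

How it is judged:
By the outcome, as a careful person would: the job done as asked, in the order asked, and still so for the second after the job is handed in, with the robot touching nothing.
It also fails if it takes over 48 s, if anything falls off the work surface, if the arm or the gripper's body presses on something with over 40 N, if the wrist force passes 120 N, or if a joint passes its speed limit or range.

## Working session

There is one attempt and no reset: what is moved stays moved. The work goes in short steps, Python scripts to look and compute and a tool call to move; the robot and the scene stay as the last step left them, time stands still between calls to the robot, and variables do not carry over. Pictures are saved under pics/ and viewed, about 8 in all and at most 12, crops included, and the job is handed in when it is done.

Besides the shell and the picture viewer there is one more tool, called after "Emit:" in YAML: its name, and indented under it one key for each argument. drive_tool: Moves the arm, as the interface text tells. Scaled input: -1 to 1 covers 0.12 m each way for a shift and 0.5 rad each way for a turn. Its arguments: {"type":"object","properties":{"series":{"type":"string"},"newtons":{"type":"number"}},"required":["series"]}

```bash
mkdir -p pics
cat > h.py <<'E'
from rig import telemetry, eyes, ctrl, nets
import numpy as np, cv2
def cam(c):
    K=np.array([[c["fx"],0,c["cx"]],[0,c["fy"],c["cy"]],[0,0,1]],float)
    return K,np.array(c["D"],float),np.array(c["view"],float)
def unproj(c,uv,z):
    K,D,V=cam(c); uv=np.array(uv,float).reshape(-1,1,2)
    p=cv2.undistortPoints(uv,K,D).reshape(-1,2)
    d=np.c_[p[:,0],-p[:,1],-np.ones(len(p))]@V[:3,:3]
    o=-V[:3,:3].T@V[:3,3]
    return o+d*((z-o[2])/d[:,2])[:,None]
def proj(c,P):
    K,D,V=cam(c); P=np.array(P,float).reshape(-1,3)
    q=P@V[:3,:3].T+V[:3,3]; q=q*[1,-1,-1]
    return cv2.projectPoints(q,np.zeros(3),np.zeros(3),K,D)[0].reshape(-1,2)
def save(c,n,s=1.5):
    cv2.imwrite(f"pics/{n}.png",cv2.resize(c["frame"][:,:,::-1],None,fx=s,fy=s))
E
python3 - <<'E'
from h import *
print(telemetry.sense())
for n in("top","side"):
    c=eyes.capture(n); save(c,n+"0")
    np.save(n+"0.npy",c,allow_pickle=True)
    V=cam(c)[2]; print(n,-V[:3,:3].T@V[:3,3])
    for k,h in dict(rail=32,block_light=50,block_dark=50,dispenser=80,tumbler=105,comb=6,dish=28).items():
        for r in nets.spot_in(k,c)[:2]:
            b=r["rect"]; print(k,np.round(b),round(r["confidence"],2),np.round(unproj(c,[(b[0]+b[2])/2,(b[1]+b[3])/2],h)[0]))
E
```

```text
{'time_s': 0.0, 'joints': array([-1.56739284e+00,  3.13461386e-01,  1.49844408e+00, -1.53512166e-05,
        1.33099903e+00, -2.23381132e-01]), 'dq': array([-9.79944869e-04,  5.17295107e-05, -8.84457550e-04, -8.02333713e-04,
        1.67248804e-04, -1.97666269e-05]), 'tau': array([ 8.45993291e-04, -4.12260425e+01, -2.59734535e+01, -1.82917806e-04,
        4.11290734e-03, -4.35501661e-06]), 'eef_pos': array([ 118.03705102, -511.29192426,  230.72661764]), 'ee_rot': array([-6.52775434e-04,  9.93577557e-01,  1.13151263e-01,  6.45888312e-05]), 'force': array([-0.86017708, -0.58670465, -0.1535084 ]), 'wrist_torque': array([ 0.01021285, -0.01922892, -0.03476046]), 'grip_width': 0.9956755672399581}
top [ 338.59800391   14.55909786 1381.12025623]
rail [147. 159. 351. 171.] 0.55 [631.  -9.  32.]
block_light [296. 200. 342. 232.] 0.97 [ 460. -237.   50.]
block_dark [162. 192. 202. 222.] 0.61 [484. 206.  50.]
dispenser [236. 168. 258. 193.] 0.62 [569.  -2.  80.]
tumbler [392. 174. 418. 199.] 0.93 [ 552. -501.  105.]
comb [246. 219. 260. 254.] 0.52 [392. -26.   6.]
dish [ 84. 187. 115. 220.] 0.78 [495. 484.  28.]
side [-260.14888338 1070.04864705  970.28698926]
rail [185. 167. 288. 254.] 0.77 [616.  59.  32.]
block_light [296. 181. 308. 202.] 0.71 [ 449. -201.   50.]
block_dark [220. 229. 254. 262.] 0.97 [459. 248.  50.]
dispenser [247. 180. 263. 218.] 0.81 [560.  -1.  80.]
tumbler [311. 148. 321. 170.] 0.64 [ 499. -411.  105.]
comb [275. 219. 301. 233.] 0.66 [396.  -3.   6.]
dish [167. 274. 203. 299.] 0.59 [487. 491.  28.]
```

Run:
```python
from h import *
c=np.load("top0.npy",allow_pickle=True).item()
im=c["frame"][:,:,::-1]
cv2.imwrite("pics/topcrop.png",cv2.resize(im[140:270,130:370],None,fx=3.3,fy=3.3,interpolation=cv2.INTER_CUBIC))
```

```text
(no output)
```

View pics/topcrop.png

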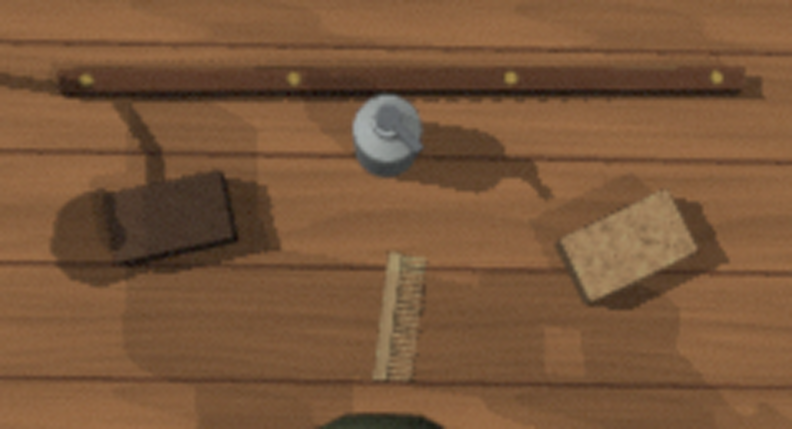

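View pics/side0.png

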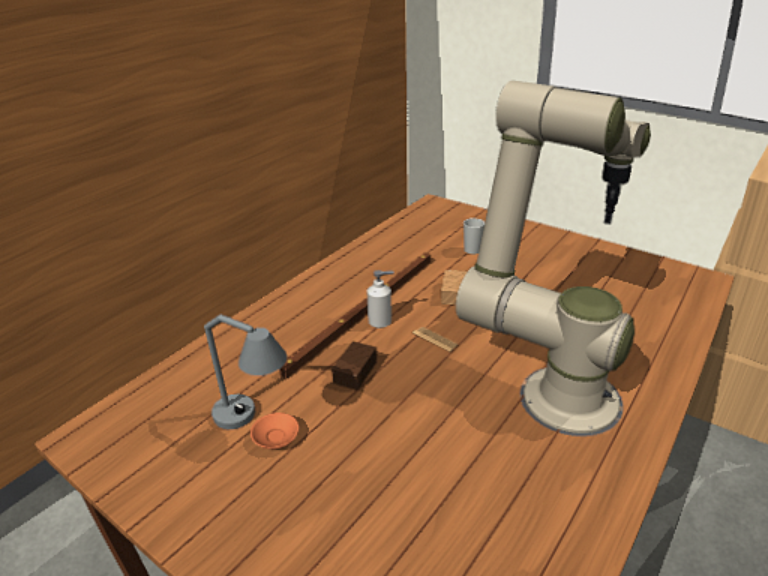

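The top crop shows the light block on the right (crop corners about 558,242 / 663,192 / 696,245 / 590,302). The dark block is on the left (108,193 / 221,173 / 236,238 / 123,264). The rail's screws run from (86,79) to (717,77), and the dispenser stands in the middle at (388,135). The side view has the lamp and dish to the left of the dark block, with the tumbler at the far right.

Run:
```python
from h import *
c=np.load("top0.npy",allow_pickle=True).item()
f=lambda L,z:unproj(c,np.array(L,float)/3.3+[130,140]-0.35,z)[:,:2]
r=f([(86,79),(293,78),(511,77),(717,77)],32)
print("rail",np.round(r)); s=np.polyfit(r[:,1],r[:,0],1); print(s)
al=-np.arctan(s[0]); n=np.array([np.cos(al),np.sin(al)]); print("yaw",al)
for k,L in dict(light=[(558,242),(663,192),(696,245),(590,302)],dark=[(108,193),(221,173),(236,238),(123,264)]).items():
    p=f(L,50); m=p.mean(0); d=p[0]-p[1]+p[3]-p[2]
    print(k,np.round(p),m.round(),"yaw",np.arctan2(-d[0],d[1]),"front dist",(m-r.mean(0))@n, [np.linalg.norm(p[i]-p[i-1]).round() for i in range(4)])
print("ends",f([(60,85),(742,82)],32)," disp",f([(388,135)],110))
s=eyes.capture("side")
for q in("lamp_shade",):
  for pic in (s,):
    print(nets.spot_in(q,pic)[:1])
print(unproj(s,[(265/1.5,367/1.5)],220))
print(ctrl.grip_depth)
```

```text
rail [[ 631.  303.]
 [ 635.   93.]
 [ 639. -128.]
 [ 642. -338.]]
[-1.84852612e-02  6.36417504e+02]
yaw 0.018483156084712918
light [[ 470. -172.]
 [ 521. -276.]
 [ 469. -308.]
 [ 411. -203.]] [ 468. -240.] yaw 0.47657145495436887 front dist -173.08099197839348 [np.float64(66.0), np.float64(116.0), np.float64(61.0), np.float64(120.0)]
dark [[512. 272.]
 [534. 161.]
 [470. 145.]
 [442. 255.]] [490. 208.] yaw 0.21685985369022956 front dist -143.03573737180426 [np.float64(72.0), np.float64(113.0), np.float64(66.0), np.float64(113.0)]
ends [[ 624.07852467  328.94094123]
 [ 637.59962387 -363.30846896]]  disp [[563.70236755  -2.42734638]]
[{'rect': [135.3, 211.4, 192.7, 286.8], 'confidence': 0.67}]
[[478.29194411 501.08233418 220.        ]]
18.700000000000003
```

```bash
cat > go.py <<'E'
import sys
from h import *
from scipy.spatial.transform import Rotation as R
s=telemetry.sense(); q=s["ee_rot"]; T=R.from_quat(q,scalar_first=True); M=T.as_matrix()
print("t",round(s["time_s"],2),"pos",s["eef_pos"].round(1),"head",np.arctan2(M[1,0],M[0,0]).round(3),"F",s["force"].round(1),"w",round(s["grip_width"],2))
for a in sys.argv[1:]:
    x,y,z,h=map(float,a.split(","))
    t=M.T@(np.array([x,y,z])-s["eef_pos"])/120
    w=(T.inv()*R.from_matrix([[np.cos(h),np.sin(h),0],[np.sin(h),-np.cos(h),0],[0,0,-1]])).as_rotvec()/.5
    print(a,"->",t.round(3),w.round(3))
E
python3 go.py 210,-433,200,.3 302,-355,160,.38 395,-276,80,.46
```

```text
t 0.9 pos [ 118.1 -511.6  231.3] head 0.227 F [-0.9 -1.2  0.3] w 1.0
210,-433,200,.3 -> [ 0.894 -0.466  0.261] [-0.     0.    -0.146]
302,-355,160,.38 -> [ 1.787 -0.926  0.594] [-0.     0.    -0.306]
395,-276,80,.46 -> [ 2.69  -1.394  1.261] [-0.     0.    -0.466]
```

Emit:
drive_tool:
  series: "0.4 -0.2 0.1 0 0 0 0.7; 0.8 -0.4 0.3 0 0 0 0.7; 0.95 -0.48 0.4 0 0 0 0.7; 0.95 -0.48 0.4 0 0 0 0.7"

```text
time_s: 1.3
eef_pos: [218.2, -426.6, 181.5]
ee_rot: [-0.002, 0.993, 0.115, 0.0]
force: [0.2, -0.2, 0.5]
grip_width: 0.697
```

Emit:
drive_tool:
  series: "0.4 -0.2 0.1 0 0 0 0.7; 0.8 -0.4 0.3 0 0 0 0.7; 0.95 -0.48 0.4 0 0 0 0.7; 0.95 -0.48 0.4 0 0 0 0.7"

```text
time_s: 1.7
eef_pos: [317.5, -341.4, 132.2]
ee_rot: [-0.004, 0.993, 0.117, -0.0]
force: [0.3, -0.2, 1.3]
grip_width: 0.7
```

Emit:
drive_tool:
  series: "0.4 -0.2 0.2 0 0 -0.2 0.7; 0.75 -0.4 0.4 0 0 -0.45 0.7; 0.75 -0.4 0.4 0 0 -0.46 0.7; 0.75 -0.4 0.4 0 0 -0.46 0.7"

```text
time_s: 2.1
eef_pos: [394.4, -273.0, 84.1]
ee_rot: [-0.004, 0.973, 0.231, -0.0]
force: [-0.4, 0.2, 0.0]
grip_width: 0.7
```

```bash
python3 - <<'E'
from h import *
c=eyes.capture("wrist"); save(c,"w1",1.2); c=np.array(c); np.save("w1.npy",c,allow_pickle=True)
E
python3 go.py 395,-276,8,.46
```

```text
t 2.15 pos [ 393.9 -274.1   84.8] head 0.465 F [ 0.2  0.6 -0.1] w 0.7
395,-276,8,.46 -> [0.    0.023 0.64 ] [-0.014 -0.003  0.01 ]
```

View pics/w1.png

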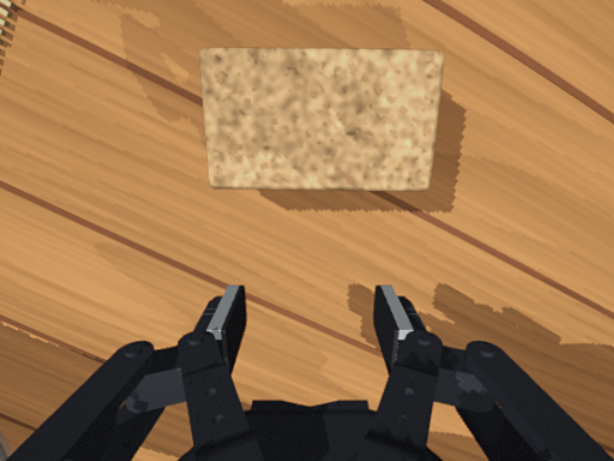

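The light block's near edge runs from (212,187) to (430,190), parallel to the finger pair and about centred on it. I'll descend, push and turn to the rail's yaw.

Run:
```python
from h import *
c=np.load("w1.npy",allow_pickle=True).item()
p=unproj(c,np.array([(201,49),(443,52),(430,190),(211,187)],float)/1.2,50);print(p.round(),p.mean(0)); d=p[0]-p[1]+p[3]-p[2]; print(np.arctan2(-d[0],d[1]))
```

```text
[[ 474. -173.   50.]
 [ 525. -278.   50.]
 [ 465. -309.   50.]
 [ 413. -203.   50.]] [ 469.06362601 -240.92602292   50.        ]
0.4541389671016555
```

Emit:
drive_tool:
  series: "0 0.02 0.3 -0.01 0 0.01 0.7; 0 0.02 0.6 -0.01 0 0.01 0.7; 0 0.02 0.62 -0.01 0 0.01 0.7; 0 0.02 0.62 -0.01 0 0.01 0.7"

```text
time_s: 2.55
eef_pos: [394.5, -277.0, 11.3]
ee_rot: [-0.001, 0.974, 0.227, 0.001]
force: [0.3, 0.2, 0.6]
grip_width: 0.696
```

```bash
python3 go.py 426,-262,9,.46 476,-246,9,.24 520,-238,9,.06 541,-238,9,.018
```

```text
t 2.55 pos [ 394.5 -277.    11.3] head 0.458 F [0.3 0.2 0.6] w 0.7
426,-262,9,.46 -> [0.291 0.004 0.02 ] [-0.004 -0.003 -0.004]
476,-246,9,.24 -> [0.723 0.068 0.021] [-0.004 -0.003  0.436]
520,-238,9,.06 -> [1.082 0.171 0.021] [-0.004 -0.003  0.796]
541,-238,9,.018 -> [1.239 0.248 0.021] [-0.004 -0.003  0.88 ]
```

Emit:
drive_tool:
  series: "0.15 0 0.02 0 0 0 0.7; 0.25 0 0.02 0 0 0 0.7; 0.3 0 0.02 0 0 0 0.7; 0.35 0.01 0.02 0 0 0.04 0.7; 0.4 0.015 0.02 0 0 0.09 0.7; 0.45 0.02 0.02 0 0 0.14 0.7; 0.5 0.03 0.02 0 0 0.19 0.7; 0.55 0.035 0.02 0 0 0.24 0.7; 0.6 0.045 0.02 0 0 0.29 0.7; 0.65 0.055 0.02 0 0 0.35 0.7; 0.7 0.065 0.02 0 0 0.41 0.7; 0.74 0.075 0.02 0 0 0.45 0.7; 0.78 0.085 0.02 0 0 0.5 0.7; 0.82 0.095 0.02 0 0 0.54 0.7; 0.86 0.105 0.02 0 0 0.58 0.7; 0.9 0.115 0.02 0 0 0.62 0.7"

```text
time_s: 4.15
eef_pos: [497.8, -241.6, 9.3]
ee_rot: [-0.001, 0.997, 0.073, 0.0]
force: [-2.1, 0.4, 1.0]
grip_width: 0.7
```

```bash
python3 - <<'E'
from h import *
c=eyes.capture("wrist"); save(c,"w2",1.2); np.save("w2.npy",np.array(c),allow_pickle=True)
E
python3 go.py 520,-238,9,.06 535,-238,9,.018 541,-238,9,.018 546,-238,9,.018
```

```text
t 4.2 pos [ 498.4 -241.5    9.3] head 0.146 F [-0.2  0.7  0.4] w 0.7
520,-238,9,.06 -> [ 0.182 -0.003  0.003] [-0.004 -0.003  0.172]
535,-238,9,.018 -> [0.306 0.015 0.003] [-0.004 -0.003  0.256]
541,-238,9,.018 -> [0.355 0.022 0.003] [-0.004 -0.003  0.256]
546,-238,9,.018 -> [0.396 0.029 0.003] [-0.004 -0.003  0.256]
```

View pics/w2.png

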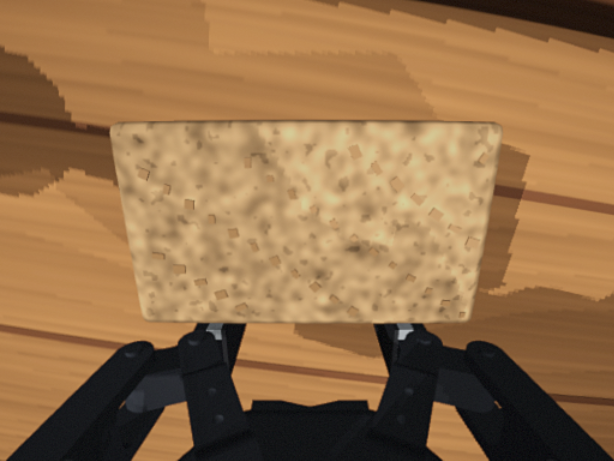

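The block sits square on both fingertips (near edge from (145,321) to (468,321)), and the rail is at the upper right. I'll carry on to the rail gently.

Emit:
drive_tool:
  series: "0.04 0 0 0 0 0.05 0.7; 0.08 0 0 0 0 0.09 0.7; 0.12 0 0 0 0 0.13 0.7; 0.16 0 0 0 0 0.17 0.7; 0.2 0 0 0 0 0.2 0.7; 0.24 0.005 0 0 0 0.23 0.7; 0.28 0.01 0 0 0 0.25 0.7; 0.31 0.015 0 0 0 0.256 0.7; 0.34 0.02 0 0 0 0.256 0.7; 0.36 0.02 0 0 0 0.256 0.7; 0.37 0.02 0 0 0 0.256 0.7"

```text
time_s: 5.3
eef_pos: [542.9, -237.5, 9.4]
ee_rot: [-0.001, 1.0, 0.009, 0.001]
force: [-1.2, 0.5, 1.5]
grip_width: 0.702
```

```bash
python3 go.py 546,-238,9,.018
```

```text
t 5.3 pos [ 542.9 -237.5    9.4] head 0.018 F [-1.2  0.5  1.5] w 0.7
546,-238,9,.018 -> [0.026 0.005 0.003] [-0.004 -0.003  0.   ]
```

Emit:
drive_tool:
  series: "0.01 0 0 0 0 0 0.7; 0.02 0 0 0 0 0 0.7; 0.03 0 0 0 0 0 0.7; 0.04 0 0 0 0 0 0.7; 0.04 0 0 0 0 0 0.7"

```text
time_s: 5.8
eef_pos: [546.7, -237.5, 9.3]
ee_rot: [-0.001, 1.0, 0.009, -0.001]
force: [-7.5, -1.2, 2.8]
grip_width: 0.701
```

Emit:
drive_tool:
  series: "0.01 0 0 0 0 0 0.7; 0.02 0 0 0 0 0 0.7; 0.03 0 0 0 0 0 0.7; 0.03 0 0 0 0 0 0.7"

```text
time_s: 6.2
eef_pos: [546.5, -237.4, 9.3]
ee_rot: [-0.002, 1.0, 0.01, -0.006]
force: [-25.6, -1.1, 14.1]
grip_width: 0.7
```

Rail contact is firm at about 25 N. I'll back off and look.

Emit:
drive_tool:
  series: "-0.05 0 0 0 0 0 0.7; -0.2 0 0 0 0 0 0.7; -0.3 0 0 0 0 0 0.7; -0.3 0 -0.3 0 0 0 0.7; -0.35 0 -0.7 0 0 0 0.7; -0.35 0 -0.95 0 0 0 0.7; -0.35 0 -0.95 0 0 0 0.7; -0.35 0 -0.95 0 0 0 0.7"

```text
time_s: 7.0
eef_pos: [505.9, -238.7, 123.9]
ee_rot: [-0.002, 1.0, 0.01, -0.005]
force: [0.2, -0.6, -0.3]
grip_width: 0.703
```

```bash
python3 - <<'E'
from h import *
c=eyes.capture("wrist"); save(c,"w3",1.2); np.save("w3.npy",np.array(c),allow_pickle=True)
E
python3 go.py 500,-238,120,.2
```

```text
t 7.05 pos [ 505.5 -238.5  122.9] head 0.02 F [-0.2  0.4 -1. ] w 0.7
500,-238,120,.2 -> [-0.045 -0.005  0.025] [-0.013  0.023 -0.361]
```

View pics/w3.png

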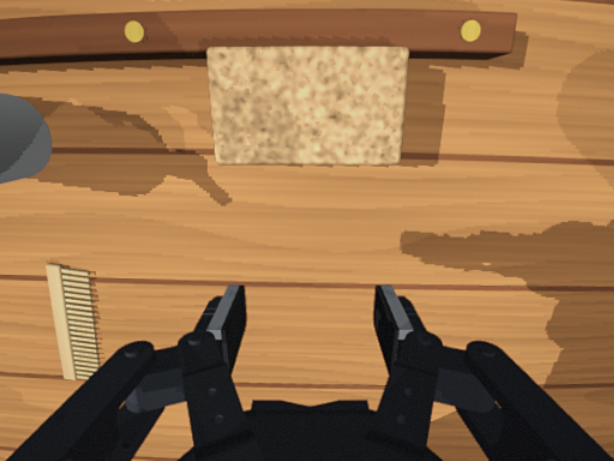

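Run:
```python
from h import *
c=np.load("w3.npy",allow_pickle=True).item()
r=unproj(c,np.array([(134,31.5),(471,31)])/1.2,32); b=unproj(c,np.array([(208,47),(408,48),(401,164),(217,163)])/1.2,50)
a=lambda d:np.arctan2(-d[0],d[1])
print(r.round(1),b.round(1)); print("rail",a(r[0]-r[1]),"block far",a(b[0]-b[1]),"near",a(b[3]-b[2]))
n=np.array([np.cos(a(r[0]-r[1])),np.sin(a(r[0]-r[1]))]); print("offset",(b.mean(0)-r[0])[:2]@n)
c["frame"]
import cv2
cv2.imwrite("pics/w3c.png",cv2.resize(c["frame"][5:60,150:440,::-1],None,fx=2.7,fy=5.4,interpolation=cv2.INTER_CUBIC))
```

```text
[[ 639.1 -123.5   32. ]
 [ 643.  -336.    32. ]] [[ 627.  -175.3   50. ]
 [ 628.6 -292.3   50. ]
 [ 560.9 -294.9   50. ]
 [ 559.2 -176.4   50. ]]
rail 0.018487477703998525 block far 0.013611853791149873 near 0.013818950624271544
offset -47.20705708207006
```

View pics/w3c.png

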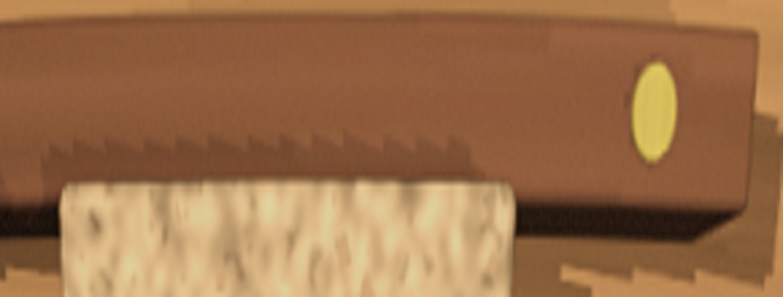

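The light block is flush: offset -47.2 mm against -47, angle within 0.005 rad. In the crop its far edge sits tight on the rail. Next is the dark block, passing well in front of the dispenser.

Emit:
drive_tool:
  series: "-0.4 -0.1 -0.3 0 0 0 0.7; -0.75 -0.3 -0.5 0 0 0 0.7; -0.85 -0.5 -0.5 0 0 0 0.7; -0.85 -0.6 -0.5 0 0 0 0.7; -0.85 -0.6 -0.5 0 0 0 0.7"

```text
time_s: 7.55
eef_pos: [402.7, -167.8, 183.9]
ee_rot: [-0.003, 1.0, 0.01, -0.006]
force: [-0.4, 0.5, -0.3]
grip_width: 0.703
```

Emit:
drive_tool:
  series: "0 -0.4 0 0 0 0 0.7; 0 -0.8 0 0 0 0 0.7; 0 -1 0 0 0 0 0.7; 0 -1 0 0 0 0 0.7"

```text
time_s: 7.95
eef_pos: [400.6, -46.0, 183.7]
ee_rot: [-0.004, 1.0, 0.012, -0.007]
force: [-0.3, -0.3, -1.2]
grip_width: 0.702
```

Emit:
drive_tool:
  series: "0 -0.4 0 0 0 0 0.7; 0 -0.8 0 0 0 0 0.7; 0 -1 0 0 0 0 0.7; 0 -1 0 0 0 0 0.7"

```text
time_s: 8.35
eef_pos: [398.3, 75.4, 183.8]
ee_rot: [-0.004, 1.0, 0.014, -0.008]
force: [-0.5, 0.3, -0.1]
grip_width: 0.701
```

```bash
python3 go.py 410,192,90,.2
```

```text
t 8.35 pos [398.3  75.4 183.8] head 0.028 F [-0.5  0.3 -0.1] w 0.7
410,192,90,.2 -> [ 0.137 -0.963  0.787] [-0.018  0.029 -0.345]
```

Emit:
drive_tool:
  series: "0.05 -0.4 0.2 0 0.01 -0.1 0.7; 0.1 -0.8 0.4 -0.01 0.03 -0.25 0.7; 0.13 -0.96 0.7 -0.02 0.03 -0.35 0.7; 0.13 -0.96 0.78 -0.02 0.03 -0.35 0.7; 0.13 -0.96 0.78 -0.02 0.03 -0.35 0.7"

```text
time_s: 8.85
eef_pos: [409.2, 190.6, 89.1]
ee_rot: [0.001, 0.995, 0.101, -0.002]
force: [-1.0, 0.1, -0.2]
grip_width: 0.698
```

```bash
python3 - <<'E'
from h import *
c=eyes.capture("wrist"); save(c,"w4",1.2); np.save("w4.npy",np.array(c),allow_pickle=True)
E
python3 go.py 410,192,9,.2
```

```text
t 8.9 pos [410.  190.4  90.6] head 0.201 F [ 0.5 -0.5  0.2] w 0.7
410,192,9,.2 -> [ 0.004 -0.014  0.68 ] [0.003 0.002 0.002]
```

View pics/w4.png

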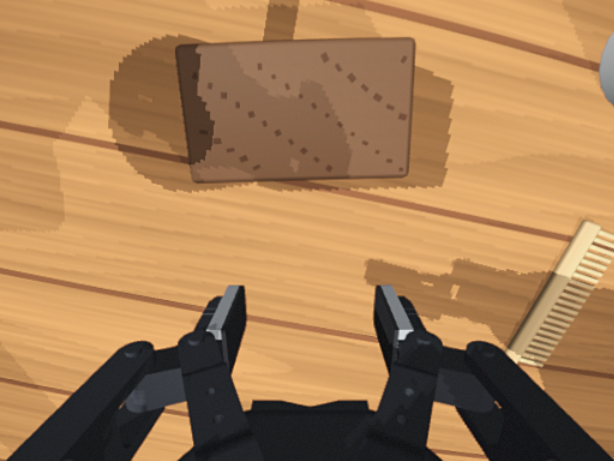

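The dark block's top corners are (177,45), (414,38), (409,177) and (194,182), turned slightly from the tool.

Run:
```python
from h import *
c=np.load("w4.npy",allow_pickle=True).item()
p=unproj(c,np.array([(177,45),(414,38),(409,177),(194,182)],float)/1.2,50);m=p.mean(0);print(p.round(),m); d=p[0]-p[1]+p[3]-p[2]; h=np.arctan2(-d[0],d[1]); u=np.array([np.cos(h),np.sin(h)]);print(h,"contact tcp",m[:2]-46*u,"start",m[:2]-76*u)
```

```text
[[511. 279.  50.]
 [538. 166.  50.]
 [471. 149.  50.]
 [445. 264.  50.]] [491.19990271 214.41695419  50.        ]
0.22523069772048518 contact tcp [446.3617426 204.1437172] start [417.11946427 197.44378003]
```

```bash
python3 go.py 415,197,9,.225
```

```text
t 8.9 pos [410.  190.4  90.6] head 0.201 F [ 0.5 -0.5  0.2] w 0.7
415,197,9,.225 -> [ 0.053 -0.047  0.68 ] [ 0.003  0.002 -0.048]
```

Emit:
drive_tool:
  series: "0.02 -0.02 0.3 0 0 -0.02 0.7; 0.05 -0.05 0.6 0 0 -0.05 0.7; 0.05 -0.05 0.66 0 0 -0.05 0.7; 0.05 -0.05 0.67 0 0 -0.05 0.7; 0.05 -0.05 0.67 0 0 -0.05 0.7"

```text
time_s: 9.4
eef_pos: [415.8, 196.9, 11.8]
ee_rot: [0.001, 0.994, 0.112, 0.001]
force: [-0.4, 0.5, -0.0]
grip_width: 0.698
```

```bash
python3 go.py 446,204,9,.225 475,208,9,.16 510,212,9,.06 530,213,9,.018 538,213,9,.018
```

```text
t 9.4 pos [415.8 196.9  11.8] head 0.225 F [-0.4  0.5 -0. ] w 0.7
446,204,9,.225 -> [ 0.258 -0.002  0.024] [ 0.003 -0.003 -0.   ]
475,208,9,.16 -> [0.501 0.02  0.025] [ 0.003 -0.004  0.13 ]
510,212,9,.06 -> [0.793 0.052 0.025] [ 0.003 -0.004  0.33 ]
530,213,9,.018 -> [0.958 0.081 0.026] [ 0.003 -0.004  0.414]
538,213,9,.018 -> [1.023 0.096 0.026] [ 0.003 -0.004  0.414]
```

Emit:
drive_tool:
  series: "0.12 0 0.02 0 0 0 0.7; 0.2 0 0.02 0 0 0 0.7; 0.25 0 0.02 0 0 0 0.7; 0.3 0 0.02 0 0 0 0.7; 0.35 0.005 0.02 0 0 0.03 0.7; 0.4 0.01 0.02 0 0 0.06 0.7; 0.45 0.015 0.02 0 0 0.095 0.7; 0.5 0.02 0.02 0 0 0.13 0.7; 0.55 0.025 0.02 0 0 0.165 0.7; 0.6 0.03 0.02 0 0 0.2 0.7; 0.65 0.035 0.02 0 0 0.235 0.7; 0.7 0.04 0.02 0 0 0.27 0.7; 0.75 0.045 0.02 0 0 0.3 0.7; 0.79 0.05 0.02 0 0 0.33 0.7; 0.83 0.06 0.02 0 0 0.36 0.7; 0.87 0.065 0.02 0 0 0.385 0.7; 0.91 0.07 0.02 0 0 0.41 0.7; 0.95 0.08 0.02 0 0 0.414 0.7; 0.98 0.085 0.02 0 0 0.414 0.7; 0.98 0.085 0.02 0 0 0.414 0.7"

```text
time_s: 11.4
eef_pos: [533.3, 213.1, 9.7]
ee_rot: [0.001, 1.0, 0.009, 0.001]
force: [0.3, 0.5, -0.3]
grip_width: 0.699
```

```bash
python3 go.py 538,213,9,.018
```

```text
t 11.4 pos [533.3 213.1   9.7] head 0.018 F [ 0.3  0.5 -0.3] w 0.7
538,213,9,.018 -> [0.039 0.002 0.006] [ 0.002 -0.005 -0.001]
```

Emit:
drive_tool:
  series: "0.01 0 0 0 0 0 0.7; 0.02 0 0 0 0 0 0.7; 0.03 0 0 0 0 0 0.7; 0.035 0 0 0 0 0 0.7; 0.04 0 0 0 0 0 0.7; 0.04 0 0 0 0 0 0.7"

```text
time_s: 12.0
eef_pos: [537.6, 213.2, 9.7]
ee_rot: [0.001, 1.0, 0.009, 0.001]
force: [-5.8, -0.7, 2.7]
grip_width: 0.698
```

Emit:
drive_tool:
  series: "0.01 0 0 0 0 0 0.7; 0.02 0 0 0 0 0 0.7; 0.025 0 0 0 0 0 0.7; 0.025 0 0 0 0 0 0.7"

```text
time_s: 12.4
eef_pos: [537.5, 213.1, 9.7]
ee_rot: [0.001, 1.0, 0.009, -0.003]
force: [-19.6, -3.4, 14.0]
grip_width: 0.701
```

Emit:
drive_tool:
  series: "-0.05 0 0 0 0 0 0.7; -0.2 0 0 0 0 0 0.7; -0.3 0 0 0 0 0 0.7; -0.3 0 -0.3 0 0 0 0.7; -0.35 0 -0.7 0 0 0 0.7; -0.35 0 -0.95 0 0 0 0.7; -0.35 0 -0.95 0 0 0 0.7; -0.35 0 -0.95 0 0 0 0.7"

```text
time_s: 13.2
eef_pos: [496.5, 212.6, 124.1]
ee_rot: [0.001, 1.0, 0.009, -0.002]
force: [0.4, 0.0, -0.4]
grip_width: 0.699
```

```bash
python3 - <<'E'
from h import *
c=eyes.capture("wrist"); save(c,"w5",1.2); np.save("w5.npy",np.array(c),allow_pickle=True)
E
python3 go.py
```

```text
t 13.25 pos [496.  212.5 123.1] head 0.019 F [-0.8  0.8 -0.9] w 0.7
```

View pics/w5.png

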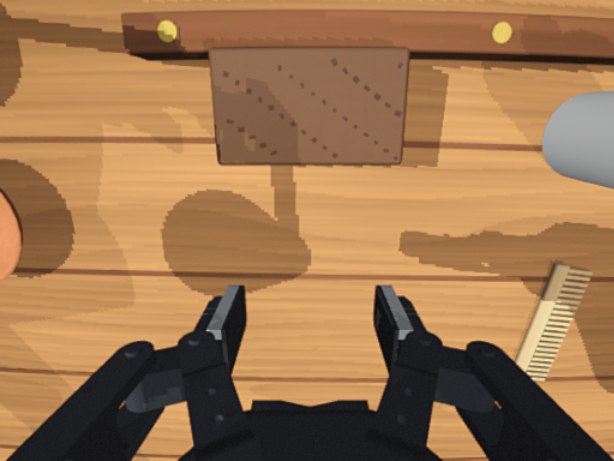

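The dark block (210–408, 48–164) sits against the rail and is fully backed by it (rail end at 122). I'll draw the arm clear and check both blocks from above.

Emit:
drive_tool:
  series: "-0.3 0.1 -0.2 0 0 0 0.7; -0.7 0.2 -0.5 0 0 0 0.7; -0.95 0.3 -0.6 0 0 0 0.7; -0.95 0.3 -0.6 0 0 0 0.7; -0.95 0.3 -0.6 0 0 0 0.7"

```text
time_s: 13.75
eef_pos: [383.1, 174.5, 195.6]
ee_rot: [0.001, 1.0, 0.009, -0.004]
force: [1.0, -0.0, -0.5]
grip_width: 0.699
```

Run:
```python
from h import *
c=np.load("w5.npy",allow_pickle=True).item()
r=unproj(c,np.array([(168,31.5),(502,32.5)])/1.2,32); b=unproj(c,np.array([(210,48.5),(409,47.5),(401,164),(219,163.5)])/1.2,50)
a=lambda d:np.arctan2(-d[0],d[1])
print("rail",a(r[0]-r[1]),"block far",a(b[0]-b[1]),"near",a(b[3]-b[2]))
n=np.array([np.cos(.0185),np.sin(.0185)]); print("offset",(b.mean(0)-r[0])[:2]@n)
c=eyes.capture("top"); o=np.load("top0.npy",allow_pickle=True).item()
for k,h in dict(dispenser=80,tumbler=105,comb=6,dish=28).items():
    for r in nets.spot_in(k,c)[:1]: print(k,np.round(r["rect"]),r["confidence"])
cv2.imwrite("pics/top2.png",cv2.resize(c["frame"][140:270,75:425,::-1],None,fx=2.2,fy=2.2,interpolation=cv2.INTER_CUBIC))
```

```text
rail 0.020301953084355687 block far 0.023327326431229894 near 0.014838926244855761
offset -47.06625881655437
dispenser [236. 169. 259. 193.] 0.89
tumbler [390. 176. 423. 199.] 0.66
comb [245. 221. 258. 251.] 0.79
dish [ 84. 188. 113. 220.] 0.82
```

View pics/top2.png

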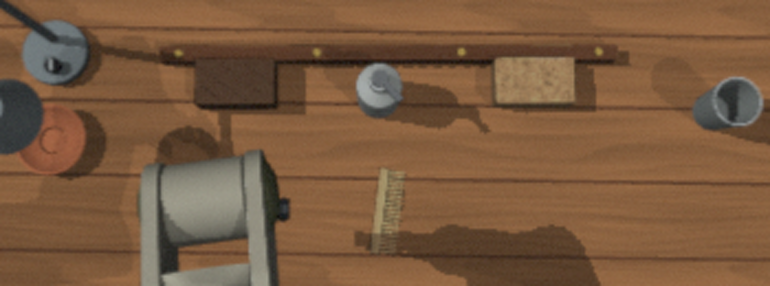

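Both blocks are flush against the rail (dark at about (235,82), light at (534,80)), the bystanders haven't moved, and the arm is clear.

```bash
python3 -c "
from rig import ctrl
print(ctrl.finish_job())"
```

```text
the job is handed in; nothing more can be done
None
```

Both cork blocks now rest flush against the rear rail, and I handed the job in at about 14 s of the 48 s allowed. I slid each block back with the two part-open fingertips, turned it to the rail's angle on the way, and seated it with a final push.

| Block | Final push | Distance from rail centre line (flush is -47 mm) | Angle to the rail |
|---|---|---|---|
| Light | about 26 N | -47.2 mm | within about 0.005 rad |
| Dark | about 20 N | -47.1 mm | within about 0.005 rad |

- **Rail backing:** the rail backs the whole long side of both blocks.
- **Bystanders:** the dispenser, tumbler, comb and dish show in the last top view where they started. Their boxes from the network match the first ones to within about 5 pixels, which is its usual scatter.
- **Clearance:** the arm stood clear of everything when I handed in.
- **Disagreement:** the first top-view estimate of the dark block was about 6 mm off sideways from the close-up, and I used the close-up. No check failed.

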